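# Switch on the charging bench in order

## Task

Bring the battery charging bench up in the right order, pressing lightly with a fingertip: first press the red main switch on the white socket strip fully in, then the switch on the yellow charger, then the switch on the teal charger; each switch stays down by itself. Leave the grey charger off, and do not lift or shift the strip, the chargers or anything else on the bench.

Things in the scene. Friction and masses are not known exactly. Their poses are not given: they have to be found in the camera images.
- strip: white socket strip, loose on the bench: 300 (x) by 60 (y) by 40 high, four blue sockets, 0.6 to 1.1 kg. Origin: centre of its underside; z up; the red main switch is at its end nearest the robot, at x -120 mm, y 0
- strip_switch (a joint): plunger of the red main power switch of the socket strip, under a round cap 32 mm across that is pressed straight down: 0 = out (off), 0.007 m = fully in (on). It needs about 3 N, has no return spring and stays where it is left; it counts as on beyond 0.0045. The cap sits on it on a rubber spring of 1.2 N/mm, 8 mm of give, stiff beyond
- strip_switch_top (a point): centre of the flat top of the red main switch cap of the socket strip; moves with the cap. 58 mm above the bench when out, 51 mm after the switch has been pressed fully in and let go; the casing around it is 40 mm high. A press goes down 2.5 mm (rubber), 7 mm (switch), then the rubber gives up to 5.5 mm more, the force growing from 3 to 10 N
- yellow_charger: yellow battery charger, loose: a box 170 (x) by 100 (y) by 50 high, black with yellow front deck, yellow band and yellow switch, 0.6 to 1.3 kg. Origin: centre of its underside; z up. Switch at x -50 mm, y 0, on the bare end nearest the robot; a battery pack 52 tall sits on the rear of its top (x 0 to 80 mm). The three chargers swap places between runs
- yellow_switch (a joint): plunger of the yellow power switch of the yellow charger, under a round cap 32 mm across that is pressed straight down: 0 = out (off), 0.007 m = fully in (on). It needs about 3 N, has no return spring and stays where it is left; it counts as on beyond 0.0045. The cap sits on it on a rubber spring of 1.2 N/mm, 8 mm of give, stiff beyond
- yellow_switch_top (a point): centre of the flat top of the yellow switch cap of the yellow charger; moves with the cap. 68 mm above the bench when out, 61 mm after the switch has been pressed fully in and let go; the casing around it is 50 mm high. A press goes down 2.5 mm (rubber), 7 mm (switch), then the rubber gives up to 5.5 mm more, the force growing from 3 to 10 N
- teal_charger: teal battery charger, loose: a box 170 (x) by 100 (y) by 50 high, black with teal (blue-green) front deck, teal band and teal switch, 0.6 to 1.3 kg. Origin: centre of its underside; z up. Switch at x -50 mm, y 0, on the bare end nearest the robot; a battery pack 52 tall sits on the rear of its top (x 0 to 80 mm). The three chargers swap places between runs
- teal_switch (a joint): plunger of the teal power switch of the teal charger, under a round cap 32 mm across that is pressed straight down: 0 = out (off), 0.007 m = fully in (on). It needs about 3 N, has no return spring and stays where it is left; it counts as on beyond 0.0045. The cap sits on it on a rubber spring of 1.2 N/mm, 8 mm of give, stiff beyond
- teal_switch_top (a point): centre of the flat top of the teal switch cap of the teal charger; moves with the cap. 68 mm above the bench when out, 61 mm after the switch has been pressed fully in and let go; the casing around it is 50 mm high. A press goes down 2.5 mm (rubber), 7 mm (switch), then the rubber gives up to 5.5 mm more, the force growing from 3 to 10 N
- grey_charger: grey battery charger, loose: a box 170 (x) by 100 (y) by 50 high, grey all over with a white switch, 0.6 to 1.3 kg. Origin: centre of its underside; z up. Switch at x -50 mm, y 0, on the bare end nearest the robot; a battery pack 52 tall sits on the rear of its top (x 0 to 80 mm). The three chargers swap places between runs
- grey_switch (a joint): plunger of the white power switch of the grey charger, under a round cap 32 mm across that is pressed straight down: 0 = out (off), 0.007 m = fully in (on). It needs about 3 N, has no return spring and stays where it is left; it counts as on beyond 0.0045. The cap sits on it on a rubber spring of 1.2 N/mm, 8 mm of give, stiff beyond. It must stay off
- grey_switch_top (a point): centre of the flat top of the white switch cap of the grey charger; moves with the cap. 68 mm above the bench when out, 61 mm after the switch has been pressed fully in and let go; the casing around it is 50 mm high. A press goes down 2.5 mm (rubber), 7 mm (switch), then the rubber gives up to 5.5 mm more, the force growing from 3 to 10 N
- yellow_pack: black battery pack with a yellow band, docked loose on the yellow charger: 80 x 72 mm, 52 high, 0.45 kg; origin: centre of its underside. Leave alone
- teal_pack: black battery pack with a teal band, docked loose on the teal charger: 80 x 72 mm, 52 high, 0.45 kg; origin: centre of its underside. Leave alone
- grey_pack: black battery pack with a grey band, docked loose on the grey charger: 80 x 72 mm, 52 high, 0.45 kg; origin: centre of its underside. Leave alone
- bottle: grey drinking bottle with yellow band, 68 across, 200 high, standing; origin: centre of its underside. Leave alone
- screwdriver: red-handled screwdriver lying on the bench in front of the chargers; origin: centre of its underside. Leave alone
- spare_pack: black battery pack with red band lying right of the strip, 80 x 72 x 52 mm; origin: centre of its underside. Leave alone
- bit_box: green bit box lying on the bench, 60 x 90 x 30 mm; origin: centre of its underside. Leave alone
Things that resemble listed ones, but are neither listed nor needed, are in the scene too. Leave any purple look-alike of the yellow_charger alone. Leave any purple look-alike of the grey_charger alone.

How it is judged:
By the outcome, as a careful person would: the job done as asked, in the order asked, and still so for the second after the job is handed in, with the robot touching nothing.
It also fails if it takes over 59 s, if anything falls off the work surface, if the arm or the gripper's body presses on something with over 40 N, if the wrist force passes 120 N, or if a joint passes its speed limit or range.

## Robot

A 6-joint arm with a two-finger parallel gripper is mounted at the origin on the work surface. World frame = base frame: x ahead of the robot, y to its left, z up, the work surface at z = 0. Lengths are in m, angles in rad, forces in N, time in s.
With the tool pointing down it reaches from about 0.3 to 0.775 m from the base axis. Payload 14.6 kg.
Tool frame: the origin (TCP) lies on the centre line of the jaws, within the pads' length; the fingertips stand 17 mm ahead of it and the grasp point (between the pads) lies 2 mm behind it (r.nose_length is the distance from the TCP to the fingertips, in m); z points along the fingers, y is the line along which they close (so a half turn about z gives the same grasp; the last joint's range is limited). The gripper opens to 85 mm and grips with 20 to 120 N. Pads are 22 mm wide; open, the fingers measure 114 mm over their backs; the gripper's body (76 mm by 85 mm) begins 54 mm behind the grasp point. The pads swing forward as they close: fully open they stand 13 mm farther back than shut.
Start: joints at [1.252, 0.3, 1.521, -0, 1.321, -0.067], TCP at [0.137, 0.533, 0.248] pointing down, gripper open.
Joint ranges: [-3.03, 3.03], [-0.79, 2.21], [0.23, 2.52], [-1.04, 4.18], [0, 3.07], [-2.55, 2.55]. Speed limits (rad/s): [2.22, 2.22, 2.57, 3.14, 3.14, 3.14].

## Interface

Orientations are given as a unit quaternion [x, y, z, w].
In Python, from station import r gives the robot as it stands. The module is installed in compiled form; this text tells all that it offers.
- The arm moves only by the tool play_rows, never from a script. Its argument "rows" is a list that holds one entry, the list of rows, each a list of 5 numbers: the shift along the tool's x, y, z scaled (see below), then the turn about the tool's z scaled (see below), then the opening, from 0 (shut) to 1 (fully open). In form: [[[x, y, z, spin, gripper], ...]]. A call has 1 to 12 rows; each row is the pose to reach, as a shift and turn from the pose commanded when the call began, along the tool's axes at that moment, turning the shorter way round; what a row does not reach only later rows make up. The controller multiplies each number of a shift by 0.5 m and each number of a turn by 180 degrees. A row lasts 1/8 s, in which the tool goes at most 62.5 mm and 10.7 degrees, less where a joint would pass 70% of its speed; a pose out of reach is approached as far as the arm can. A call with a number of a shift or a turn outside -1 to 1 is refused whole. A call with a gripper value outside its range is refused whole. The fingers move at their own pace and stop on an object; "squeeze" is the grip in N (left out, the last holds). Time passes only in rows, so rows that repeat a pose let the fingers close. It gives the time, the measured TCP pose, the force, the opening and the grip force at its end, in the units of the state.
- r.read_state(): the state, without advancing time (a new reading comes with each control period).
- r.capture(name): name is "side" or "top" or "wrist"; returns a dict with "img" (384x512x3 uint8, blue, green, red), "mtx" (3x3 intrinsics, pixels), "k1" (the pictures are not rectified: a ray, as slopes to the right and down, at radius r is drawn at 1 + k1 r^2 times it, then the intrinsics apply), "origin" and "rotation" of the camera in the world; the wrist camera has in their place "T_tool_cam" (4x4, takes a point from camera to tool coordinates, whose origin is the TCP and whose axes are the flange's). Camera axes: x right, y up, looking along -z (the intrinsics and any distortion apply to the point x, -y, -z); pixel columns grow to the right and rows downward; lengths in m; the calibration is good to about 2 mm. A picture is of the moment at which its call begins: read the wrist's pose just before it. There is no depth.
- r.sign_off(): hands the job in; it is judged then, once.
The state is a dict: "t": time; "joint_positions": joint angles; "qvel": joint speeds; "effort": joint torques, N m; "ee_pos": TCP position; "ee_rot": TCP orientation; "ft_force": force on the tool from outside, world axes, zero at the start; "ft_torque": the same for the moment, N m; "gripper_width": finger opening in m; "grasp_force": force on a finger pad.
Only numpy, scipy, OpenCV 4.12 (cv2) and the standard library are available. Lean on these libraries where they do the work, as an engineer would, in place of code of your own. Each camera call takes 0.05 s, during which the arm holds its last target. There are 200 camera calls.

## Working session

There is one attempt and no reset: what is moved stays moved. The work goes in short steps, Python scripts to look and compute and a tool call to move; the robot and the scene stay as the last step left them, time stands still between calls to the robot, and variables do not carry over. Pictures are saved under pics/ and viewed, at most 10 in all, crops included, and the job is handed in when it is done.

Besides the shell and the picture viewer there is one more tool, called after "Request:" by a JSON object that holds its "fn" and its "kwargs", one argument or row to a line. play_rows: Moves the arm, as the interface text tells. Shifts and turns lie within -1 to 1; 1 stands for 0.5 m of shift or 180 degrees of turn. Its arguments: {"type":"object","properties":{"rows":{"type":"array"},"squeeze":{"type":"number"}},"required":["rows"]}

```bash
mkdir -p pics
cat > h.py <<'E'
import numpy as np, cv2
from station import r
def px2w(c,u,v,z):
    K=np.array(c["mtx"],float);k=float(c["k1"])
    p=cv2.undistortPoints(np.array([[[u,v]]],float),K,np.array([k,0,0,0,0],float))[0,0]
    d=np.array(c["rotation"])@np.array([p[0],-p[1],-1]);o=np.array(c["origin"])
    return o+d*(z-o[2])/d[2]
def w2px(c,P):
    q=np.array(c["rotation"]).T@(np.array(P)-np.array(c["origin"]))
    a,b=q[0]/-q[2],-q[1]/-q[2];s=1+float(c["k1"])*(a*a+b*b)
    K=np.array(c["mtx"]);return K[0,0]*a*s+K[0,2],K[1,1]*b*s+K[1,2]
E
python3 - <<'E'
from h import *
s=r.read_state();print({k:np.round(v,3) for k,v in s.items()},r.nose_length)
for n in("top","side"):
    c=r.capture(n);cv2.imwrite(f"pics/{n}.png",c["img"]);print(n,c["origin"],c["k1"],c["mtx"],np.round(c["rotation"],3))
E
```

```text
{'t': np.float64(0.0), 'joint_positions': array([ 1.252,  0.3  ,  1.522,  0.   ,  1.321, -0.067]), 'qvel': array([ 0.   , -0.   ,  0.001,  0.   ,  0.   , -0.001]), 'effort': array([-0.0000e+00, -5.4350e+01, -3.6179e+01, -0.0000e+00,  4.0000e-03,
        0.0000e+00]), 'ee_pos': array([0.137, 0.532, 0.248]), 'ee_rot': array([ 0.126,  0.992, -0.001, -0.   ]), 'ft_force': array([-1.16 , -0.019,  0.554]), 'ft_torque': array([ 0.03 ,  0.011, -0.011]), 'grasp_force': np.float64(0.0), 'gripper_width': np.float64(0.086)} 0.017
top [ 0.21346083 -0.01302437  1.44260861] 0.043914221824137435 [[402.08831903   0.         261.52773107]
 [  0.         402.08831903 194.9936774 ]
 [  0.           0.           1.        ]] [ 0.061 -0.062 -0.695  0.713]
side [-0.25393226 -0.69292683  0.95448706] -0.043620753253525005 [[372.27709437   0.         250.18677054]
 [  0.         372.27709437 187.26608444]
 [  0.           0.           1.        ]] [ 0.382 -0.16  -0.351  0.84 ]
```

View pics/top.png

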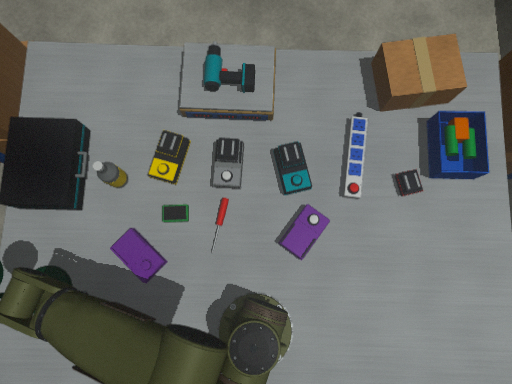

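View pics/side.png

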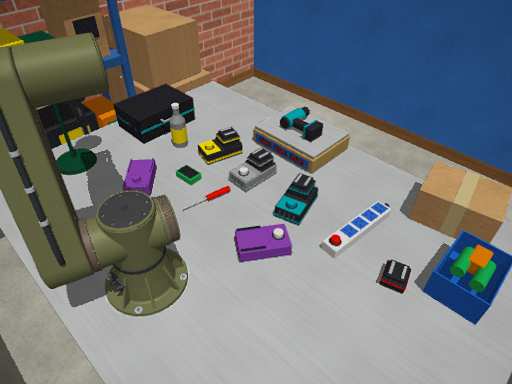

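The top view shows these candidates:
- Red main switch at (353,188), on the white strip.
- Yellow charger switch at (163,169).
- Teal charger switch at (297,180).
- Grey charger with a white switch at (227,176), to leave alone.
- Purple look-alikes at (147,265) and (314,219), to leave alone. The drill, the bottle's yellow band and the red-banded pack are also not wanted.

I choose the first three and will check them in an enlarged crop.

```bash
sed -i '1a from scipy.spatial.transform import Rotation as Ro' h.py
sed -i 's/np.array(c\["rotation"\])/Ro.from_quat(c["rotation"]).as_matrix()/' h.py
python3 - <<'E'
from h import *
t=cv2.imread("pics/top.png");s=cv2.imread("pics/side.png")
def cr(i,u,v,w=33):return cv2.resize(i[v-w:v+w,u-w:u+w],(264,264),interpolation=cv2.INTER_CUBIC)
a=np.hstack([cr(t,353,185),cr(t,163,165),cr(t,297,175)]);b=np.hstack([cr(s,340,235),cr(s,215,150),cr(s,293,205)])
cv2.imwrite("pics/crop.png",np.vstack([a,b]))
E
```

```text
(no output)
```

View pics/crop.png

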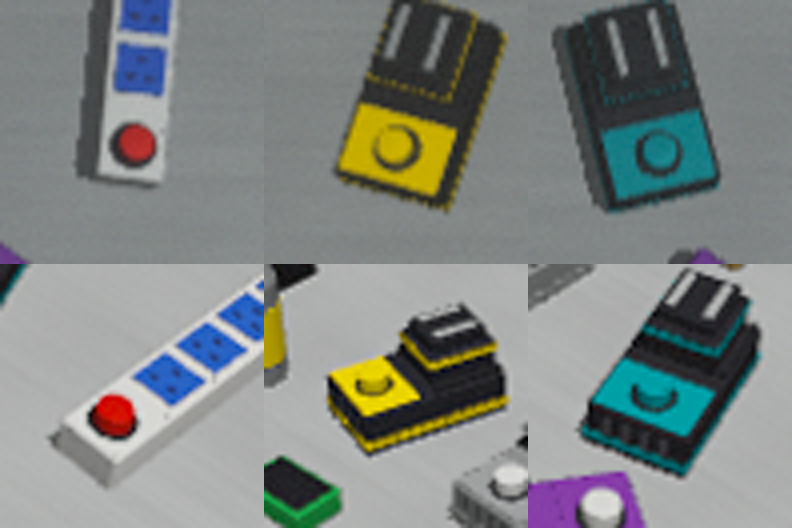

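Run:
```python
from h import *
T=r.capture("top");S=r.capture("side")
R=Ro.from_quat(r.read_state()["ee_rot"]).as_matrix();print(np.round(R,3))
for n,a,b,z in(("red",(353.4,187.5),(334.7,237.5),.058),("yel",(162.75,168),(209,146),.068),("teal",(296.25,179.5),(291,203.5),.068)):
    print(n,px2w(T,*a,z).round(4),px2w(S,*b,z).round(4))
```

```text
[[-0.968  0.249 -0.   ]
 [ 0.249  0.968 -0.001]
 [ 0.    -0.001 -1.   ]]
red [ 0.4928 -0.3333  0.058 ] [ 0.4941 -0.3333  0.058 ]
yel [0.5431 0.3357 0.068 ] [0.5358 0.3259 0.068 ]
teal [ 0.5142 -0.1322  0.068 ] [ 0.5084 -0.1394  0.068 ]
```

The crop confirms the red, yellow and teal caps. The yellow and teal triangulations disagree by about 1 cm, so I'll refine them with the wrist camera, yellow first since it is on the way.

Request:
{"fn": "play_rows", "kwargs": {
  "rows": [
    [[-0.19, -0.06, 0, 0, 0], [-0.38, -0.12, 0, 0, 0], [-0.58, -0.18, 0, 0, 0], [-0.77, -0.24, 0, 0, 0], [-0.77, -0.24, 0, 0, 0], [-0.77, -0.24, 0, 0, 0], [-0.77, -0.24, 0, 0, 0], [-0.77, -0.24, 0, 0, 0], [-0.77, -0.24, 0, 0, 0], [-0.77, -0.24, 0, 0, 0], [-0.77, -0.24, 0, 0, 0]]
  ]
}}

```text
t: 1.58
ee_pos: [0.4794, 0.3211, 0.2484]
ee_rot: [0.125, 0.992, 0.0, 0.0]
ft_force: [1.1, -0.7, 0.0]
gripper_width: 0.0001
grasp_force: 0.0
```

```bash
cat >> h.py <<'E'
def wrist():
    s=r.read_state();c=dict(r.capture("wrist"));T=np.array(c["T_tool_cam"]);Rt=Ro.from_quat(s["ee_rot"]).as_matrix()
    c["rotation"]=Ro.from_matrix(Rt@T[:3,:3]).as_quat();c["origin"]=np.array(s["ee_pos"])+Rt@T[:3,3];return c,s
E
python3 - <<'E'
from h import *
import pickle
c,s=wrist();cv2.imwrite("pics/w1.png",c["img"]);pickle.dump(c,open("w1.pkl","wb"));print(c["T_tool_cam"],c["mtx"],w2px(c,[.54,.333,.068]),s["ee_pos"],s["qvel"],s["gripper_width"],s["ft_force"])
E
```

```text
[[ 2.11692863e-03  9.48457402e-01  3.16897580e-01  8.17797581e-02]
 [ 9.99997710e-01 -2.10692890e-03 -3.74226510e-04  3.38401079e-04]
 [ 3.12742765e-04  3.16897646e-01 -9.48459690e-01 -1.25869678e-01]
 [ 0.00000000e+00  0.00000000e+00  0.00000000e+00  1.00000000e+00]] [[302.66807835   0.         253.67914611]
 [  0.         302.66807835 194.3085193 ]
 [  0.           0.           1.        ]] (np.float64(277.2274510630844), np.float64(224.49816437662355)) [0.47943691 0.3210657  0.24843029] [-0.00489672  0.00109365 -0.0040705  -0.00021146 -0.00124081 -0.00105366] 8.177444179462688e-05 [ 1.12332046 -0.6520865   0.04009778]
```

View pics/w1.png

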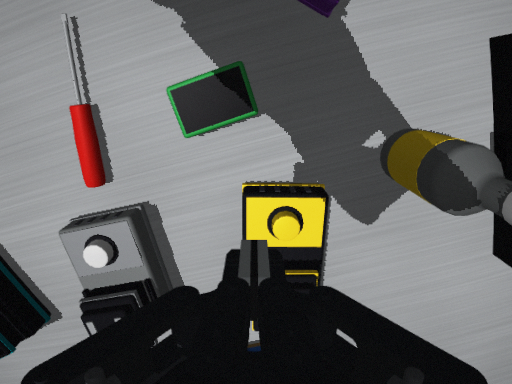

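The wrist picture shows the yellow cap at about (286,223) on the yellow deck, the grey charger's white switch at (99,252), and the shut fingertips at (253,250).

Run:
```python
from h import *
import pickle
c=pickle.load(open("w1.pkl","rb"));i=c["img"]
h=cv2.cvtColor(i,cv2.COLOR_BGR2HSV);g=cv2.cvtColor(i,cv2.COLOR_BGR2GRAY)
k=cv2.resize(i[170:290,220:350],None,fx=5,fy=5,interpolation=cv2.INTER_CUBIC);cv2.imwrite("pics/w1c.png",k)
print(px2w(c,286,223,.068))
```

```text
[0.54063624 0.34279158 0.068     ]
```

View pics/w1c.png

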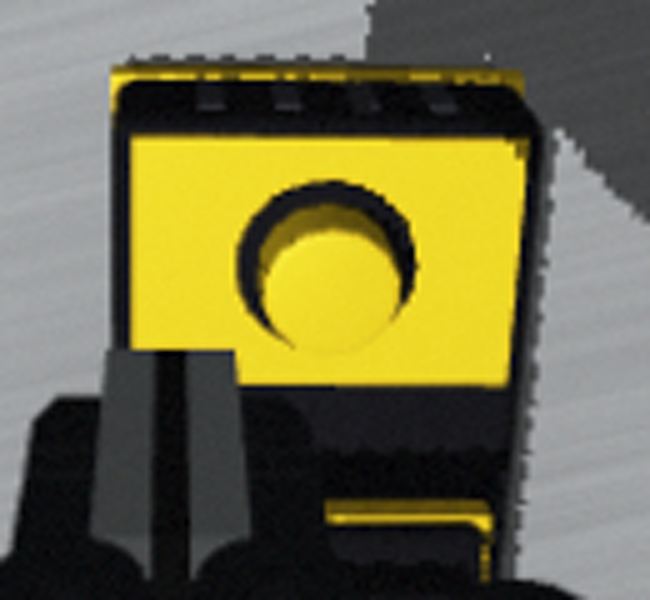

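Request:
{"fn": "play_rows", "kwargs": {
  "rows": [
    [[-0.02, -0.12, 0, 0, 0], [-0.05, -0.24, 0, 0, 0], [-0.07, -0.36, 0, 0, 0], [-0.1, -0.48, 0, 0, 0], [-0.12, -0.6, 0, 0, 0], [-0.15, -0.74, 0, 0, 0], [-0.17, -0.86, 0, 0, 0], [-0.17, -0.86, 0, 0, 0], [-0.17, -0.86, 0, 0, 0], [-0.17, -0.86, 0, 0, 0], [-0.17, -0.86, 0, 0, 0]]
  ]
}}

```text
t: 3.0
ee_pos: [0.4554, -0.116, 0.2483]
ee_rot: [0.125, 0.992, 0.0, 0.0]
ft_force: [-0.1, -0.5, -0.9]
gripper_width: 0.0001
grasp_force: 0.0
```

Run:
```python
from h import *
import pickle
c=pickle.load(open("w1.pkl","rb"))
print("yel",px2w(c,285.8,227.8,.068),px2w(c,285,223,.050))
c,s=wrist();pickle.dump(c,open("w2.pkl","wb"));p=w2px(c,[.512,-.135,.068]);q=w2px(c,[.493,-.333,.058]);print(p,q,s["ee_pos"])
i=c["img"]
def cr(p,w=45):
    u,v=[int(np.clip(a,w,m-w)) for a,m in zip(p,(512,384))];print(u-w,v-w);return cv2.resize(i[v-w:v+w,u-w:u+w],(396,396),interpolation=cv2.INTER_CUBIC)
cv2.imwrite("pics/w2.png",np.hstack([cr(p),cr(q)]))
```

```text
yel [0.54626481 0.34134657 0.068     ] [0.5485951  0.34172349 0.05      ]
(np.float64(249.229878758546), np.float64(227.6887396941146)) (np.float64(86.32504369696875), np.float64(246.1301202639543)) [ 0.45536757 -0.11601538  0.24833156]
204 182
41 201
```

View pics/w2.png

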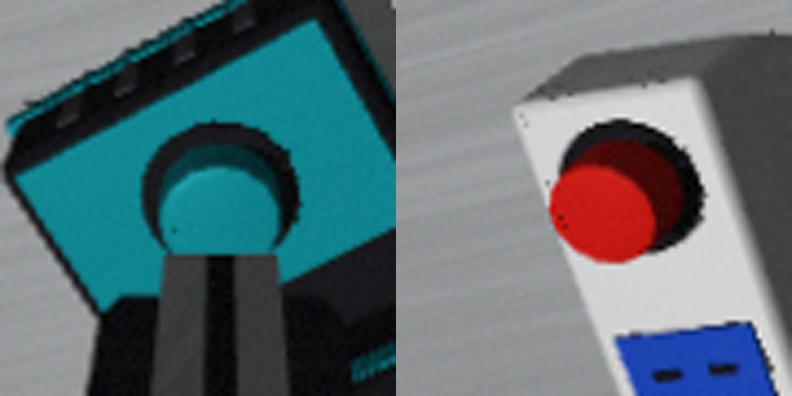

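The left crop shows the teal cap face at about (221,227), partly behind the fingers. The right crop shows the red cap face at about (208,213). I'll convert both to positions.

Run:
```python
from h import *
import pickle
c=pickle.load(open("w2.pkl","rb"))
for a in((253.8,233.2,.068),(253.6,227.1,.05),(87.9,249,.058),(94.2,243.1,.04)):print(px2w(c,*a))
s=r.read_state();Rt=Ro.from_quat(s["ee_rot"]).as_matrix();print((Rt.T@(np.array([.495,-.334,.095])-s["ee_pos"])/.5).round(3),s["joint_positions"].round(2))
```

```text
[ 0.51978305 -0.13174213  0.068     ]
[ 0.52050538 -0.13216532  0.05      ]
[ 0.49705732 -0.33273767  0.058     ]
[ 0.49807294 -0.33439253  0.04      ]
[-0.185 -0.403  0.307] [-0.33  0.12  1.74  0.    1.28 -1.65]
```

Request:
{"fn": "play_rows", "kwargs": {
  "rows": [
    [[-0.05, -0.1, 0, 0, 0], [-0.09, -0.2, 0, 0, 0], [-0.14, -0.3, 0.03, 0, 0], [-0.185, -0.402, 0.1, 0, 0], [-0.185, -0.402, 0.2, 0, 0], [-0.185, -0.402, 0.27, 0, 0], [-0.185, -0.402, 0.307, 0, 0], [-0.185, -0.402, 0.307, 0, 0], [-0.185, -0.402, 0.307, 0, 0], [-0.185, -0.402, 0.307, 0, 0]]
  ]
}}

```text
t: 4.3
ee_pos: [0.4952, -0.3351, 0.0963]
ee_rot: [0.125, 0.992, -0.001, 0.001]
ft_force: [0.1, -0.6, 0.1]
gripper_width: -0.0002
grasp_force: 0.0
```

Run:
```python
from h import *
c,s=wrist();print(s["ee_pos"],s["ft_force"]);cv2.imwrite("pics/w3.png",c["img"])
```

```text
[ 0.49524079 -0.33506562  0.09626868] [ 0.12611223 -0.61295885  0.12622516]
```

View pics/w3.png

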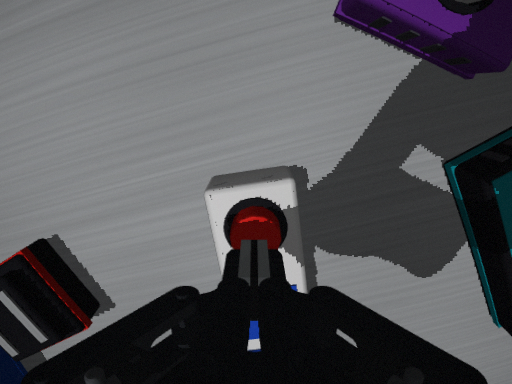

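The fingertips at (254,240) are laterally centred on the red cap, whose face centre is at about (256,233).

Run:
```python
from h import *
c,s=wrist();Rt=Ro.from_quat(s["ee_rot"]).as_matrix()
print(px2w(c,256,232.5,.058),[w2px(c,s["ee_pos"]+Rt@np.array([x,0,.017])) for x in(0,.011)],w2px(c,s["ee_pos"]+Rt@np.array([0,0,.038])),s["ee_pos"])
```

```text
[ 0.4926802  -0.33254251  0.058     ] [(np.float64(252.80659537941628), np.float64(254.65787304581426)), (np.float64(252.83043358405456), np.float64(236.12813362886163))] (np.float64(252.91202693862192), np.float64(237.02454897712093)) [ 0.49507932 -0.33502838  0.09599418]
```

Request:
{"fn": "play_rows", "kwargs": {
  "rows": [
    [[0.005, 0.004, 0.02, 0, 0], [0.005, 0.004, 0.035, 0, 0], [0.005, 0.004, 0.04, 0, 0], [0.005, 0.004, 0.045, 0, 0], [0.005, 0.004, 0.05, 0, 0], [0.005, 0.004, 0.054, 0, 0], [0.005, 0.004, 0.058, 0, 0], [0.005, 0.004, 0.06, 0, 0], [0.005, 0.004, 0.062, 0, 0], [0.005, 0.004, 0.062, 0, 0], [0.005, 0.004, 0.062, 0, 0], [0.005, 0.004, 0.062, 0, 0]]
  ]
}}

```text
t: 5.9
ee_pos: [0.4928, -0.3323, 0.0639]
ee_rot: [0.126, 0.992, -0.0, 0.0]
ft_force: [-1.7, 0.6, 4.6]
gripper_width: -0.0005
grasp_force: 2.4
```

Request:
{"fn": "play_rows", "kwargs": {
  "rows": [
    [[0, 0, 0.002, 0, 0], [0, 0, 0.004, 0, 0], [0, 0, 0.004, 0, 0], [0, 0, 0.004, 0, 0]]
  ]
}}

```text
t: 6.4
ee_pos: [0.4928, -0.3323, 0.062]
ee_rot: [0.126, 0.992, -0.0, 0.0]
ft_force: [-2.9, 1.9, 7.2]
gripper_width: -0.0001
grasp_force: 3.5
```

The force slope of about 1.4 N/mm shows the red switch is bottomed. I'll lift, then travel to yellow in two legs.

Request:
{"fn": "play_rows", "kwargs": {
  "rows": [
    [[0, 0, -0.03, 0, 0], [0, 0, -0.13, 0, 0], [0, 0.02, -0.22, 0, 0], [0.02, 0.13, -0.28, 0, 0], [0.04, 0.25, -0.28, 0, 0], [0.06, 0.37, -0.28, 0, 0], [0.08, 0.49, -0.28, 0, 0], [0.1, 0.58, -0.28, 0, 0], [0.117, 0.663, -0.28, 0, 0], [0.117, 0.663, -0.28, 0, 0]]
  ]
}}

```text
t: 7.65
ee_pos: [0.5187, 0.0056, 0.2024]
ee_rot: [0.124, 0.992, 0.0, 0.0]
ft_force: [0.2, -0.5, -0.2]
gripper_width: -0.0001
grasp_force: 0.0
```

Request:
{"fn": "play_rows", "kwargs": {
  "rows": [
    [[0.02, 0.12, 0, 0, 0], [0.04, 0.24, 0, 0, 0], [0.06, 0.36, 0, 0, 0], [0.09, 0.48, 0, 0, 0], [0.117, 0.6, 0, 0, 0], [0.117, 0.663, 0.04, 0, 0], [0.117, 0.663, 0.12, 0, 0], [0.117, 0.663, 0.18, 0, 0], [0.117, 0.663, 0.19, 0, 0], [0.117, 0.663, 0.19, 0, 0], [0.117, 0.663, 0.19, 0, 0]]
  ]
}}

```text
t: 9.02
ee_pos: [0.5453, 0.3391, 0.1086]
ee_rot: [0.126, 0.992, 0.001, 0.001]
ft_force: [0.1, -0.2, -0.5]
gripper_width: -0.0
grasp_force: 0.0
```

Run:
```python
from h import *
import pickle
c,s=wrist();print(s["ee_pos"],s["ft_force"]);pickle.dump(c,open("w4.pkl","wb"))
T=r.capture("top")["img"][150:220,320:390]
i=np.hstack([cv2.resize(c["img"][170:290,195:315],(480,480),interpolation=cv2.INTER_CUBIC),cv2.resize(T,(320,480))]);cv2.imwrite("pics/w4.png",i)
```

```text
[0.54533237 0.33906976 0.10855462] [ 0.10346163 -0.24137371 -0.51165893]
```

View pics/w4.png

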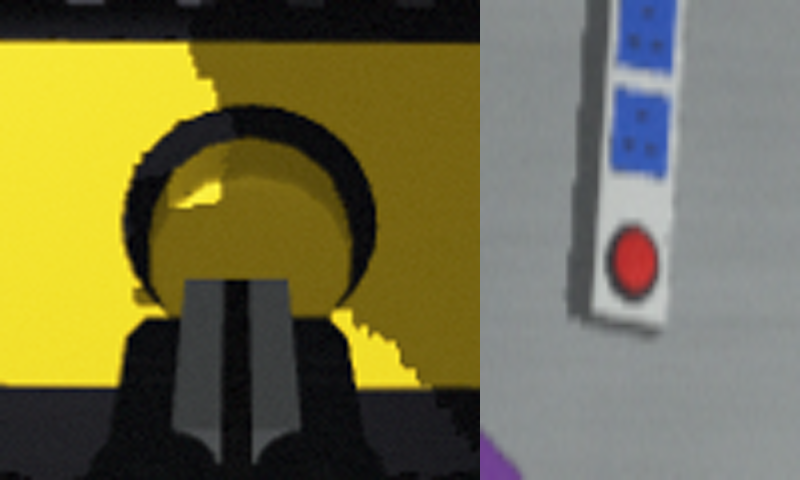

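The left half shows the yellow cap face at crop (250,277), with the fingers about 2 mm off centre. The right half shows the red cap down and the strip unmoved.

Run:
```python
from h import *
import pickle
c=pickle.load(open("w4.pkl","rb"));s=r.read_state();Rt=Ro.from_quat(s["ee_rot"]).as_matrix()
p=px2w(c,257.1,238.6,.068);print(p,s["ee_pos"],(Rt.T@(np.array([*p[:2],.072])-s["ee_pos"])/.5).round(4))
```

```text
[0.54832271 0.34100571 0.068     ] [0.54507859 0.33906628 0.10806326] [-0.0052  0.0053  0.0721]
```

Request:
{"fn": "play_rows", "kwargs": {
  "rows": [
    [[-0.005, 0.005, 0.02, 0, 0], [-0.005, 0.005, 0.035, 0, 0], [-0.005, 0.005, 0.042, 0, 0], [-0.005, 0.005, 0.047, 0, 0], [-0.005, 0.005, 0.052, 0, 0], [-0.005, 0.005, 0.057, 0, 0], [-0.005, 0.005, 0.062, 0, 0], [-0.005, 0.005, 0.065, 0, 0], [-0.005, 0.005, 0.067, 0, 0], [-0.005, 0.005, 0.068, 0, 0], [-0.005, 0.005, 0.068, 0, 0], [-0.005, 0.005, 0.068, 0, 0]]
  ]
}}

```text
t: 10.62
ee_pos: [0.5478, 0.3408, 0.0731]
ee_rot: [0.126, 0.992, 0.0, 0.0]
ft_force: [-2.9, -2.1, 6.5]
gripper_width: -0.0001
grasp_force: 2.9
```

Request:
{"fn": "play_rows", "kwargs": {
  "rows": [
    [[0, 0, 0.002, 0, 0], [0, 0, 0.002, 0, 0], [0, 0, 0.002, 0, 0]]
  ]
}}

```text
t: 11.0
ee_pos: [0.5478, 0.3408, 0.0722]
ee_rot: [0.126, 0.992, 0.0, 0.0]
ft_force: [-3.5, -2.0, 7.3]
gripper_width: 0.0
grasp_force: 3.4
```

Request:
{"fn": "play_rows", "kwargs": {
  "rows": [
    [[0, 0, -0.03, 0, 0], [0, 0, -0.13, 0, 0], [0, -0.02, -0.22, 0, 0], [-0.02, -0.13, -0.26, 0, 0], [-0.045, -0.25, -0.26, 0, 0], [-0.07, -0.37, -0.26, 0, 0], [-0.09, -0.49, -0.26, 0, 0], [-0.115, -0.61, -0.26, 0, 0], [-0.14, -0.73, -0.26, 0, 0], [-0.16, -0.85, -0.26, 0, 0], [-0.176, -0.931, -0.26, 0, 0], [-0.176, -0.931, -0.26, 0, 0]]
  ]
}}

```text
t: 12.5
ee_pos: [0.5166, -0.1344, 0.2024]
ee_rot: [0.127, 0.992, -0.0, 0.0]
ft_force: [-0.5, 1.4, 0.1]
gripper_width: -0.0003
grasp_force: 0.0
```

Request:
{"fn": "play_rows", "kwargs": {
  "rows": [
    [[0, 0, 0.1, 0, 0], [0, 0, 0.17, 0, 0], [0, 0, 0.188, 0, 0], [0, 0, 0.188, 0, 0], [0, 0, 0.188, 0, 0]]
  ]
}}

```text
t: 13.12
ee_pos: [0.5177, -0.132, 0.1094]
ee_rot: [0.125, 0.992, -0.0, 0.001]
ft_force: [0.4, -0.6, 0.2]
gripper_width: 0.0
grasp_force: 0.0
```

Run:
```python
from h import *
import pickle
c,s=wrist();print(s["ee_pos"],s["ft_force"]);pickle.dump(c,open("w5.pkl","wb"))
cv2.imwrite("pics/w5.png",cv2.resize(c["img"][170:290,195:315],(480,480),interpolation=cv2.INTER_CUBIC))
```

```text
[ 0.5176914  -0.13196672  0.10940783] [ 0.41200631 -0.59475165  0.15223986]
```

View pics/w5.png

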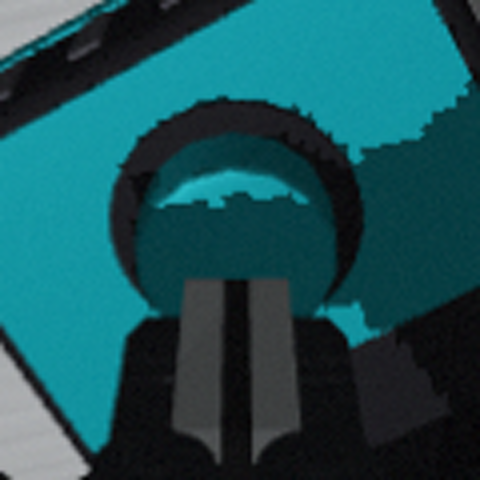

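The teal cap face is at crop (236,270), and the fingers are centred on it at 236, so I'll press.

Request:
{"fn": "play_rows", "kwargs": {
  "rows": [
    [[-0.003, 0, 0.02, 0, 0], [-0.003, 0, 0.035, 0, 0], [-0.003, 0, 0.042, 0, 0], [-0.003, 0, 0.047, 0, 0], [-0.003, 0, 0.052, 0, 0], [-0.003, 0, 0.057, 0, 0], [-0.003, 0, 0.062, 0, 0], [-0.003, 0, 0.066, 0, 0], [-0.003, 0, 0.069, 0, 0], [-0.003, 0, 0.07, 0, 0], [-0.003, 0, 0.07, 0, 0], [-0.003, 0, 0.07, 0, 0]]
  ]
}}

```text
t: 14.68
ee_pos: [0.5184, -0.1323, 0.073]
ee_rot: [0.126, 0.992, -0.0, 0.0]
ft_force: [-3.1, 0.6, 6.0]
gripper_width: 0.0
grasp_force: 3.0
```

Request:
{"fn": "play_rows", "kwargs": {
  "rows": [
    [[0, 0, 0.002, 0, 0], [0, 0, 0.002, 0, 0], [0, 0, 0.002, 0, 0]]
  ]
}}

```text
t: 15.05
ee_pos: [0.5184, -0.1324, 0.072]
ee_rot: [0.126, 0.992, -0.0, 0.0]
ft_force: [-4.4, -0.2, 6.8]
gripper_width: 0.0001
grasp_force: 3.5
```

Request:
{"fn": "play_rows", "kwargs": {
  "rows": [
    [[0, 0, -0.03, 0, 0], [0, 0, -0.13, 0, 0], [0, 0, -0.22, 0, 0], [0.04, 0, -0.28, 0, 0], [0.12, 0, -0.32, 0, 0], [0.2, 0, -0.32, 0, 0], [0.2, 0, -0.32, 0, 0], [0.2, 0, -0.32, 0, 0], [0.2, 0, -0.32, 0, 0]]
  ]
}}

```text
t: 16.18
ee_pos: [0.4221, -0.1076, 0.2318]
ee_rot: [0.126, 0.992, -0.0, -0.0]
ft_force: [-1.0, -0.5, -0.3]
gripper_width: 0.0001
grasp_force: 0.0
```

Run:
```python
from h import *
c=r.capture("side")["img"];cv2.imwrite("pics/end.png",cv2.resize(c[100:280,170:430],(780,540),interpolation=cv2.INTER_CUBIC))
```

```text
(no output)
```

View pics/end.png

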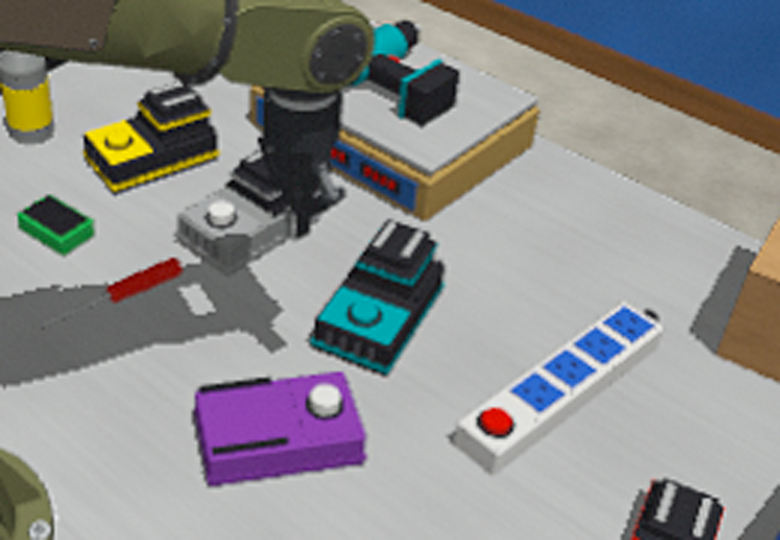

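The picture shows the red (495,422), yellow (120,135) and teal (365,313) caps down, the grey switch (221,213) still up, and nothing shifted.

```bash
python3 -c "
from station import r
print(r.sign_off())"
```

```text
the job is handed in; nothing more can be done
None
```

I pressed the red main, yellow and teal switches fully in, in that order; the grey charger is still off, nothing looks shifted in the final picture, and the job is handed in at about 16 s (no verdict was returned).

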